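# One turn of the feed handwheel

### The arm

A 6-joint arm with a two-finger parallel gripper is mounted at the origin on the work surface; the furniture and walls round the work are solid. World frame = base frame: x ahead of the robot, y to its left, z up, the work surface at z = 0. Lengths are in m, angles in rad, forces in N, time in s.
With the tool pointing down it reaches from about 0.2 to 0.875 m from the base axis. Payload 3.4 kg.
Tool frame: the origin (TCP) lies between the finger pads; the fingertips stand 25 mm ahead of it and the grasp point (between the pads) lies 6 mm ahead of it (r.nose_length is the z of the fingertips in the tool frame, in m); z points along the fingers, y is the line along which they close (so a half turn about z gives the same grasp; the last joint's range is limited). The gripper opens to 94 mm and grips with 3 to 60 N. Pads are 16 mm wide; open, the fingers measure 119 mm over their backs; the gripper's body (75 mm by 177 mm) begins 78 mm behind the grasp point.
Start: joints at [-0.894, 0.276, 1.505, -0, 1.361, -0.121], TCP at [0.412, -0.402, 0.23] pointing down, gripper open.
Joint ranges: [-2.89, 2.89], [-0.75, 2.08], [0.22, 2.7], [-1.18, 4.32], [0.11, 2.71], [-2.7, 2.7]. Speed limits (rad/s): [2.57, 2.57, 3.14, 3.14, 3.14, 3.14].

### API

Orientations are given as a unit quaternion [w, x, y, z].
In Python, from plant import r, gripper_to, inverse_kinematics, vision, models, telemetry gives the robot as it stands. Calls block until the motion is done:
- r.move_to(position, orientation): joint-space move of the TCP to a pose.
- r.move_l(position, rot=None, vel=0.15, guard=None): straight line of the TCP; rot=None keeps the orientation; vel is the mean speed in m/s. With guard (N) it stops when the force on the tool has changed by that much, and returns True; else False.
- r.movej(angles): joint-space move.
- gripper_to(opening, f_grip=None): finger opening in m; f_grip is the grip in N (None keeps the last); returns when the fingers have stopped.
- r.hold(seconds).
- inverse_kinematics(position, orientation): joint angles nearest the present ones, or None.
- vision.snapshot(name): name is "side" or "top"; returns the picture (384x512x3 uint8, red, green, blue); there is no depth.
- vision.get_calibration(name): a dict with "fx", "fy", "cx", "cy" (pixels), "position" and "orientation" of the camera in the world. Camera axes: x right, y down, z forward; pixel columns grow to the right and rows downward; lengths in m; the calibration is good to about 2 mm. A picture is of the moment at which its call begins. get_calibration takes no time and is no camera call.
A pose or a line that the arm cannot do raises r.PlanningError and nothing moves.
- r.sign_off(): hands the job in; it is judged then, once.
Trained networks look in the newest picture that a camera, given by its name, has taken for a name from the list of things; names that differ only in an ending like _2 or _b are one class to them, and where a whole thing is asked for, a point or a joint stands for the part that bears it (a point fixed in the world has none). Each returns a list of dicts, best first, with "score" (0 to 1); they miss things now and then, are a little off and sometimes report something else, mostly with a low value. They report only what shows in the picture. A call takes as long as a camera call.
- models.boxes_of(thing, camera): "at" ([x, y, z] in m, in world coordinates, good to about 4 mm: the middle of the surface that is visible of it).
- models.regions_of(thing, camera): "pixels" (384x512 bool, what is visible of it).
- models.mark_of(thing, camera): "at" ([x, y, z] in m, in world coordinates, good to about 4 mm: a listed point, or the origin of a listed thing).
Readings, each from a call of its own:
- telemetry.current_t(): time.
- telemetry.current_joints(): joint angles.
- telemetry.current_dq(): joint speeds.
- telemetry.current_joint_efforts(): joint torques, N m.
- telemetry.current_ee_pos(): TCP position.
- telemetry.current_tool_rot(): TCP orientation.
- telemetry.current_wrist_force(): force on the tool from outside, world axes, zero at the start.
- telemetry.current_torque(): the same for the moment, N m.
- telemetry.current_opening(): finger opening in m.
- telemetry.current_finger_force(): force on a finger pad.
Only numpy, scipy, OpenCV 4.12 (cv2) and the standard library are available. Lean on these libraries where they do the work, as an engineer would, in place of code of your own. Each camera call takes 0.05 s, during which the arm holds its last target. There are 200 camera calls.

### The job

Advance the ring on the green screw feed by one pitch: with the fingertips or the outside of the fingers, push the handwheel round by its upright black grip through exactly one full turn, clockwise seen from above, so that the grip goes all the way round once and comes to rest at the red index post again. Only push the grip, do not pinch it or lift anything, do not run past the post, and leave the oil bottle, the grease tin and the dark ring where they stand.

Things in the scene. Friction and masses are not known exactly. Their poses are not given: they have to be found in the camera images.
- feed_unit: Green screw feed unit fixed to the bench. Origin on the handwheel's vertical axis at bench height. Its x axis points along the bed to the end block, 227 mm from the wheel axis. On the -x side, 80 to 100 mm from the axis, stands a red index post 18 mm wide, top 99 mm above the bench. Bed, carriage and the dial indicator on the end block stay below 85 mm. Position and yaw vary.
- feed_wheel (a joint): Handwheel angle, rad: level three-spoked aluminium wheel, rim 148 mm across, rim top 99 mm above the bench (105 mm under the grip). Within 0.05 of 0 at the start; 0 is the grip at the red post. It grows clockwise seen from above: one clockwise turn ends at 6.283. No stop; drag about 0.4 N m (6 N at the grip); stays where it is left.
- feed_grip: Black upright round grip on the handwheel's rim, 28 mm in diameter (slimmer at both ends), on a circle of 65 mm radius about the wheel's axis. It spins freely on its own vertical axis. Origin on that axis at the grip's lower end, 105 mm above the bench; its top is 205 mm above the bench.
- carriage (a joint): Travel in m of the aluminium carriage with the steel ring along the bed, driven by the wheel through the screw: 0 at the start, 0.018 after one clockwise turn.
- oil_bottle: Loose bottle with a red spout, 46 mm in diameter, 134 mm high; origin at the centre of its underside. To be left alone.
- grease_tin: Loose round tin with a green lid, 67 mm in diameter, 31 mm high; origin at the centre of its underside. To be left alone.
- dark_ring: Loose dark steel ring, 66 mm in diameter, 20 mm high, lying flat; origin at the centre of its underside. To be left alone.

How it is judged:
By the outcome, as a careful person would: the job done as asked, in the order asked, and still so for the second after the job is handed in, with the robot touching nothing.
It also fails if it takes over 58 s, if anything falls off the work surface, if the arm or the gripper's body presses on something with over 40 N, if the wrist force passes 120 N, or if a joint passes its speed limit or range.

## Working session

There is one attempt and no reset: what is moved stays moved. The work goes in short steps, each a Python script; the robot and the scene stay as the last script left them, time stands still between calls to the robot, and variables do not carry over. Pictures are saved under pics/ and viewed, at most 10 in all, crops included, and the job is handed in when it is done.

```bash
mkdir -p pics; ls
python3 - <<'E'
from plant import r, vision, models, telemetry
import cv2,numpy as np
for c in("top","side"):
    im=vision.snapshot(c); cv2.imwrite(f"pics/{c}0.png",im[:,:,::-1])
    k=vision.get_calibration(c); print(c,np.round(k["position"],3),np.round(k["orientation"],3),k["fx"])
    for n in("feed_unit","feed_grip","feed_wheel","oil_bottle","grease_tin","dark_ring"):
        print(n,[(np.round(d["at"],3),round(d["score"],2)) for d in models.mark_of(n,c)[:2]])
print(telemetry.current_t(),r.nose_length,telemetry.current_tool_rot(),telemetry.current_opening())
E
```

```text
pics
top [ 0.305 -0.088  1.375] [ 0.055 -0.7    0.71  -0.052] 491.8623474710622
feed_unit [(array([ 0.471, -0.232,  0.001]), 0.91)]
feed_grip [(array([ 0.515, -0.28 ,  0.103]), 0.68)]Traceback (most recent call last):
  File "<stdin>", line 7, in <module>
ValueError: it knows: dark_ring, feed_grip, feed_unit, grease_tin, oil_bottle
```

Run:
```python
from plant import r, vision, models, telemetry
import cv2,numpy as np
for c in("top","side"):
    im=vision.snapshot(c); cv2.imwrite(f"pics/{c}0.png",im[:,:,::-1])
    k=vision.get_calibration(c); print(c,np.round(k["position"],3),np.round(k["orientation"],3),k["fx"])
    for n in("feed_unit","feed_grip","oil_bottle","grease_tin","dark_ring"):
        print(n,[(np.round(d["at"],3),round(d["score"],2)) for d in models.mark_of(n,c)[:2]])
print(telemetry.current_t(),r.nose_length,telemetry.current_tool_rot(),telemetry.current_opening())
```

```text
top [ 0.305 -0.088  1.375] [ 0.055 -0.7    0.71  -0.052] 491.8623474710622
feed_unit [(array([ 0.472, -0.23 ,  0.004]), 0.7)]
feed_grip [(array([ 0.517, -0.282,  0.103]), 0.44)]
oil_bottle [(array([0.424, 0.196, 0.001]), 0.56)]
grease_tin [(array([ 0.387, -0.331,  0.004]), 0.67)]
dark_ring [(array([ 0.606, -0.192, -0.002]), 0.7)]
side [ 0.451 -0.826  0.486] [-0.518  0.855 -0.035  0.01 ] 373.49967871832064
feed_unit [(array([ 0.475, -0.23 ,  0.002]), 0.97)]
feed_grip [(array([ 0.516, -0.279,  0.102]), 0.82), (array([ 0.391, -0.328,  0.003]), 0.48)]
oil_bottle []
grease_tin []
dark_ring [(array([ 0.606, -0.191, -0.   ]), 0.72)]
0.75 0.025 [8.93827737e-05 9.21499381e-01 3.88379816e-01 3.59268646e-05] 0.09394049802090909
```

View pics/top0.png

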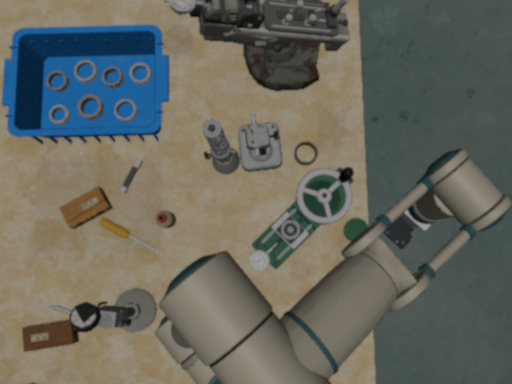

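View pics/side0.png

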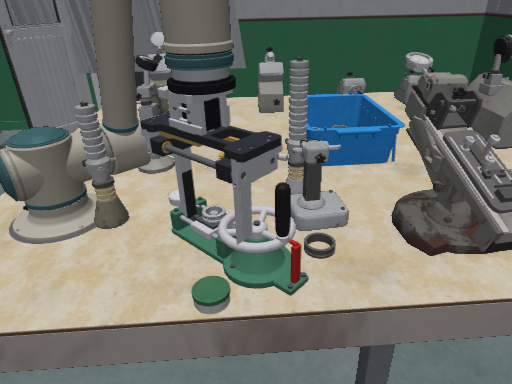

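The top view shows the axis at about (324,195), the grip and post at about (347,174), and the bed running down-left. The tin is at (356,228) and the ring at (305,152). In the side view the grip stands by the red post (295,262), and a press stands clear behind the wheel. The network points agree with this: axis (0.473,-0.231), grip radius 65 mm at about -49°.

The plan is to close the fingers and feel for the grip from behind to get a reference pose. I'll then run one circle back to that same pose.

```bash
cat > h.py <<'E'
from plant import r, gripper_to, inverse_kinematics, vision, models, telemetry as t
import numpy as np, json, cv2
C=np.array([.473,-.231]); Z=.155
def pt(a,rad=.065,z=Z): return [C[0]+rad*np.cos(a),C[1]+rad*np.sin(a),z]
def st(): print("t",round(t.current_t(),2),"p",np.round(t.current_ee_pos(),4),"F",np.round(t.current_wrist_force(),2),"q",np.round(t.current_joints(),2))
E
python3 - <<'E'
from h import *
q=t.current_tool_rot()
g=np.arctan2(-.0493,.043)
for a in np.linspace(g+.6,g+.6-2*np.pi,9): print(np.round(inverse_kinematics(pt(a),q),2))
gripper_to(0.0,10); print("opening",t.current_opening())
p=t.current_ee_pos()
r.move_l([p[0],p[1],.31]); s=pt(g+.62)
r.move_l([s[0],s[1],.31],vel=.2); print(r.move_l([s[0],s[1],.17],guard=6)); print(r.move_l(s,vel=.05,guard=4)); st()
cv2.imwrite("pics/side1.png",vision.snapshot("side")[:,:,::-1])
E
```

```text
[-0.55  0.35  1.59 -0.    1.2   0.22]
[-0.64  0.34  1.61 -0.    1.19  0.14]
[-0.7   0.28  1.69 -0.    1.17  0.07]
[-0.71  0.21  1.79 -0.    1.14  0.07]
[-0.63  0.17  1.85 -0.    1.12  0.14]
[-0.53  0.18  1.83 -0.    1.13  0.25]
[-0.47  0.25  1.75 -0.    1.15  0.31]
[-0.48  0.31  1.65 -0.    1.18  0.29]
[-0.55  0.35  1.59 -0.    1.2   0.22]
opening 0.00032024881063178086
False
False
t 5.53 p [ 0.536  -0.2459  0.1546] F [-0.46 -0.13 -0.43] q [-0.55  0.35  1.59 -0.    1.2   0.22]
```

View pics/side1.png

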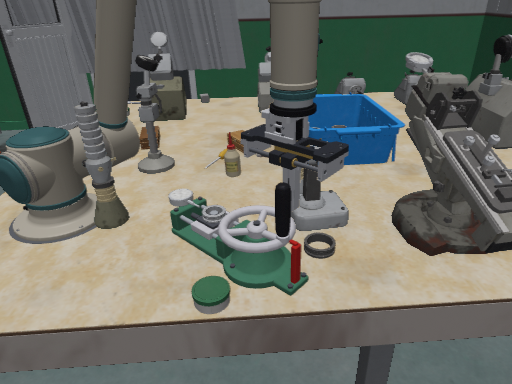

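The closed fingers are behind the grip (283,200), the body clears the grip top, and nothing has been touched. Next I'll feel for the contact.

Run:
```python
from h import *
for n in("feed_unit","feed_grip"): print(n,[(np.round(d["at"],4),round(d["score"],2)) for d in models.mark_of(n,"side")[:1]])
g=np.arctan2(-.0493,.043)
u=np.array([np.sin(g),-np.cos(g)]); s=np.array(pt(g))          # clockwise tangent at grip
a=s.copy(); a[:2]-=.036*u; r.move_l(a,vel=.05,guard=3)
b=s.copy(); b[:2]-=.014*u
print("contact",r.move_l(b,vel=.015,guard=2)); st()
p=np.array(t.current_ee_pos()); json.dump(list(p),open("p0.json","w"))
print("dist to grip",np.linalg.norm(p[:2]-s[:2]), (s-p)[:2]@u)
cv2.imwrite("pics/side2.png",cv2.resize(vision.snapshot("side")[130:310,150:390,::-1],None,fx=3,fy=3))
```

```text
feed_unit [(array([ 0.4752, -0.2301, -0.    ]), 0.85)]
feed_grip [(array([ 0.5138, -0.2805,  0.1046]), 0.75)]
contact True
t 7.0 p [ 0.5328 -0.2649  0.1547] F [2.58 0.35 0.43] q [-0.58  0.36  1.58  0.    1.2   0.19]
dist to grip 0.022825073108890356 0.022824608294572904
```

View pics/side2.png

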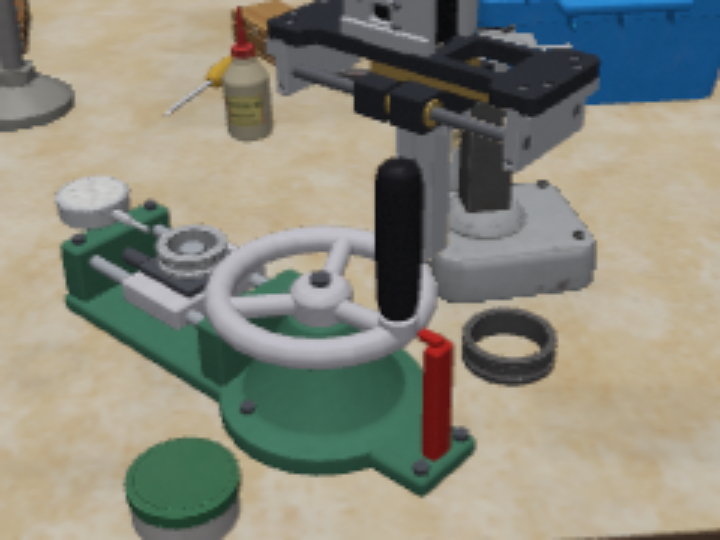

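Run:
```python
from h import *
p0=np.array(json.load(open("p0.json"))); d=p0[:2]-C; R=np.linalg.norm(d); a0=np.arctan2(d[1],d[0])
N=36; fm=0
for i in range(1,N-1):
    if r.move_l(pt(a0-2*np.pi*i/N,R),vel=.05,guard=22): print("guard",i); st(); break
    fm=max(fm,np.linalg.norm(t.current_wrist_force()))
    if i%9==0: st()
print(R,fm); st()
v=vision.snapshot("side"); cv2.imwrite("pics/side3.png",cv2.resize(v[130:310,150:390,::-1],None,fx=3,fy=3))
print([(np.round(x["at"],4),round(x["score"],2)) for x in models.mark_of("feed_grip","side")[:1]])
```

```text
t 10.57 p [ 0.4391 -0.2908  0.1552] F [ 2.23 -2.14 -0.48] q [-0.72  0.26  1.73  0.    1.16  0.06]
t 14.1 p [ 0.4131 -0.1969  0.1547] F [-1.53 -2.04  1.34] q [-0.6   0.16  1.86  0.    1.12  0.17]
t 17.62 p [ 0.5069 -0.1713  0.1549] F [-2.38  1.41 -2.61] q [-0.46  0.27  1.71  0.    1.16  0.32]
0.0687535261910844 6.6110913232143105
t 20.37 p [ 0.5412 -0.2427  0.1552] F [ 3.58  3.21 -3.28] q [-0.54  0.35  1.58  0.    1.2   0.23]
[(array([ 0.5322, -0.2617,  0.1063]), 0.94)]
```

View pics/side3.png

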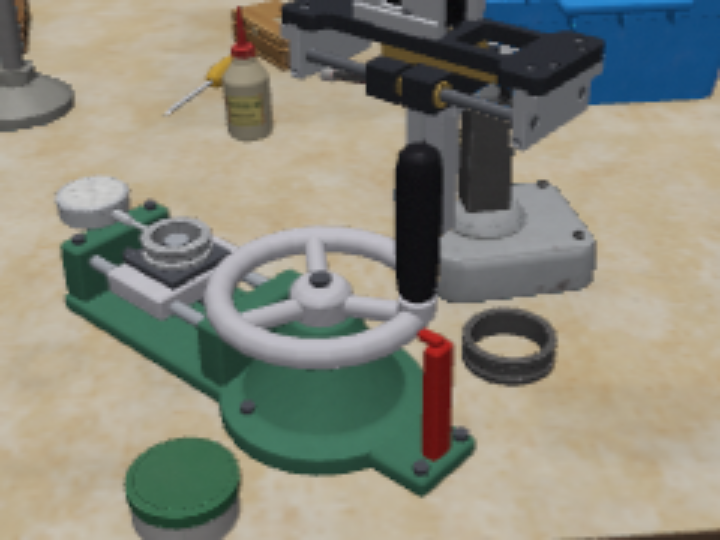

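The grip (418,220) is about 20° short of the post, the carriage has moved toward the end block, and forces are low. Now I'll finish slowly to the reference pose and retreat.

Run:
```python
from h import *
p0=np.array(json.load(open("p0.json"))); d=p0[:2]-C; R=np.linalg.norm(d); a0=np.arctan2(d[1],d[0])
for k in (16,12,8,4,2): r.move_l(pt(a0+np.radians(k),R),vel=.03,guard=22)
r.move_l([p0[0],p0[1],Z],vel=.01,guard=22); r.hold(.4); st(); print("err mm",1e3*(np.array(t.current_ee_pos())-p0))
g=np.arctan2(-.0493,.043); b=p0.copy(); b[2]=Z; b[:2]+=.03*np.array([-np.sin(g),np.cos(g)])
r.move_l(b,vel=.08); st()
v=vision.snapshot("side"); cv2.imwrite("pics/side4.png",cv2.resize(v[130:310,150:390,::-1],None,fx=3,fy=3))
for n in("feed_unit","feed_grip"): print(n,[(np.round(x["at"],4),round(x["score"],2)) for x in models.mark_of(n,"side")[:1]])
```

```text
t 22.74 p [ 0.5332 -0.2646  0.1552] F [ 3.37  3.87 -1.52] q [-0.58  0.36  1.58  0.    1.21  0.19]
err mm [0.33424518 0.25924489 0.46018303]
t 23.27 p [ 0.5555 -0.245   0.1549] F [ 0.25 -0.12 -0.77] q [-0.53  0.37  1.55 -0.    1.22  0.24]
feed_unit [(array([ 4.767e-01, -2.308e-01,  3.000e-04]), 0.82)]
feed_grip [(array([ 0.5178, -0.2803,  0.1048]), 0.78)]
```

View pics/side4.png

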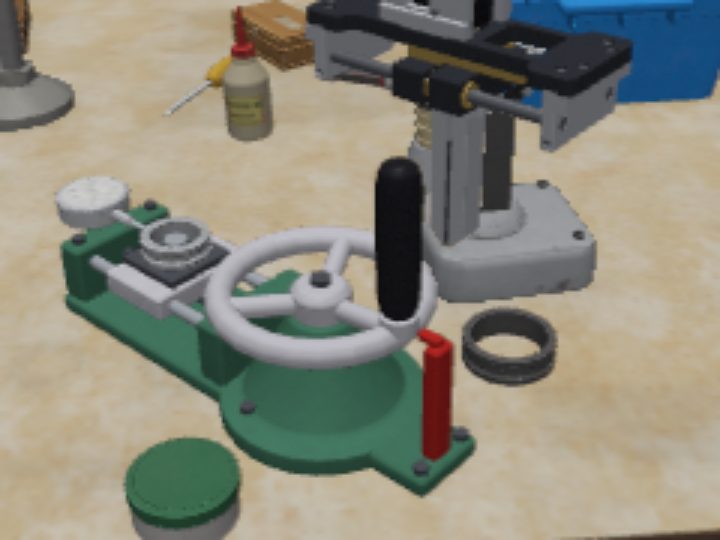

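The grip is back at (399,240), the same as in the start picture, pointing at the post. The loose items haven't moved, and the pose error is about 0.4 mm. I'll lift clear and hand in.

Run:
```python
from h import *
p=t.current_ee_pos(); r.move_l([p[0],p[1],.3]); r.hold(.3); st(); print(r.sign_off())
```

```text
t 24.83 p [ 0.555  -0.2452  0.2994] F [ 1.03  0.6  -0.31] q [-0.53  0.3   1.31  0.    1.54  0.24]
the job is handed in; nothing more can be done
None
```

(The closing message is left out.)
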